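# Clear a brass offcut from a slotted fixture

## Task

A brass offcut is caught under the lips of the slot in the jeweler's fixture. Take the scraper from its cork mat, lower its foot into the slot behind the offcut (on the closed-end side) and push along the slot until the offcut drops out of the open end into the sorting tray. Then stand the scraper upright back on its mat; do not touch the offcut with the gripper, and leave everything else in its place.

Things in the scene. Friction and masses are not known exactly. Their poses are not given: they have to be found in the camera images.
- fixture: Fixed aluminium T-slot block on a grey pedestal, 200 long (its x), 80 wide (its y), 62 high. Origin at the centre of the underside, on the cart top. The slot runs along x at y = 0 and is open upwards: closed by a 10 mm wall at the -x end (slot starts at x = -90 mm), open at the +x end (mouth at x = +100 mm). Slot floor 40 mm above the origin; from 40 to 54 mm the slot is 42 wide, above that (54 to 62 mm) two lips narrow it to 26 wide.
- offcut_mid (a point): The brass offcut, loose in the slot but too wide to lift out past the lips: a plate 30 long (its x, along the slot, +x towards the mouth, turned a few degrees at most) x 34 wide x 10 thick with a round stub 16 in diameter and 8 high on top; 60 to 130 g. It lies on the slot floor and slides with ordinary friction (about 1.5 N at most). This point is at its centre, 9 mm above its underside. It drops freely when its rear edge has passed the mouth.
- tray_in (a point): Brown tortoiseshell sorting tray, fixed, 120 x 120 outside, 24 high, walls 4 thick, its near wall under the fixture's overhanging mouth. The point is the centre of the inner floor; axes parallel to the fixture's; z up.
- scraper_mid (a point): The scraper, loose, standing upright on the mat: a steel foot 36 long (its x) x 18 wide (its y) x 26 high, and above it a square black plastic grip 20 x 20, 64 high, its sides parallel to the foot's. 90 high in all, about 160 g, most of it in the foot. The point is at the centre, 45 mm above the underside; the middle of the plastic grip is 13 mm above this point. Either end of the foot can push.
- mat: Cork mat, fixed, 120 x 120, 4 thick; origin at the centre of the underside. The scraper starts on it and returns to it.
- loupe_mid (a point): Bystander: brass-rimmed loupe upright on a round stand, loose, 115 high, base 64 in diameter; the point is half-way up.
- scoop_mid (a point): Bystander: stainless gem scoop lying flat, loose, about 100 long, 14 high; the point is at its middle.
- gem_jar_mid (a point): Bystander: small glass gem jar, loose, 36 in diameter, 45 high; the point is half-way up.
- ring_box_mid (a point): Bystander: closed ring box, loose, 50 x 55 x 40 high; the point is half-way up.

How it is judged:
By the outcome, as a careful person would: the job done as asked, in the order asked, and still so for the second after the job is handed in, with the robot touching nothing.
It also fails if it takes over 58 s, if anything falls off the work surface, if the arm or the gripper's body presses on something with over 40 N, if the wrist force passes 120 N, or if a joint passes its speed limit or range.

## Robot

A 6-joint arm with a two-finger parallel gripper is mounted at the origin on the work surface. World frame = base frame: x ahead of the robot, y to its left, z up, the work surface at z = 0. Lengths are in m, angles in rad, forces in N, time in s.
With the tool pointing down it reaches from about 0.35 to 0.875 m from the base axis. Payload 4.2 kg.
Tool frame: the origin (TCP) lies at the very end of the fingers, on their centre line; the grasp point (between the pads) lies arm.grip_point_offset behind it (arm.grip_point_offset is the distance from the TCP to the grasp point, in m); z points along the fingers, y is the direction in which the jaws open and shut (so a half turn about z gives the same grasp; the last joint's range is limited). The gripper opens to 87 mm and grips with 3 to 60 N. Pads are 19 mm wide; open, the fingers measure 117 mm over their backs; the gripper's body (75 mm by 190 mm) begins 51 mm behind the grasp point.
Start: joints at [-0.906, 0.385, 0.008, 0, -1.194, -0.259], TCP at [0.247, -0.574, 0.223] pointing down, gripper open.
Joint ranges: [-3.14, 3.14], [-1.21, 2.06], [-1.07, 1.41], [-3.16, 2.05], [-2.99, -0.16], [-3.1, 3.1]. Speed limits (rad/s): [2.79, 2.79, 3.14, 3.14, 3.14, 3.14].

## Interface

Orientations are given as a unit quaternion [x, y, z, w].
In Python, from bench import arm gives the robot as it stands. The module is installed in compiled form; this text tells all that it offers.
- The arm moves only by the tool arm_command, never from a script. Its arguments are lists of equal length, an entry for each row: "delta_pos": the shift along the tool's x, y, z normalised to -1 to 1, where 1 is 0.3 m, a list of three; "yaw": the turn about the tool's z normalised to -1 to 1, where 1 is pi rad; "jaw": the closure, from -1 (fully open) to 1 (shut), so that 0 is half open. In form: {"delta_pos": [[tx, ty, tz], ...], "yaw": [yaw, ...], "jaw": [jaw, ...]}. A call has exactly 8 rows; each row is the pose to reach, as a shift and turn from the pose measured when the call began, along the tool's axes at that moment, turning the shorter way round; what a row does not reach only later rows make up. A row lasts 1/12 s, in which the tool goes at most 41.7 mm and 7.16 degrees, less where a joint would pass 70% of its speed; a pose out of reach is approached as far as the arm can. A call with a number of a shift or a turn outside -1 to 1 is refused whole. A call with a gripper value outside its range is refused whole. The fingers move at their own pace and stop on an object; "force" is the grip in N (left out, the last holds). Time passes only in rows, so rows that repeat a pose let the fingers close, or fill a call up. It gives the time, the measured TCP pose, the force and the opening at its end, in the units of the state.
- arm.sense(): the state, without advancing time (a new reading comes with each control period).
- arm.grab_frame(name): name is "scene" or "side" or "wrist"; returns the picture (400x640x3 uint8, blue, green, red); there is no depth.
- arm.camera_info(name): a dict with "fx", "fy", "cx", "cy" (pixels), "dist" ([k1, k2, p1, p2, k3] as OpenCV has them; the pictures are not rectified), "cam_to_world" (4x4, takes a point from camera to world coordinates); the wrist camera has in their place "mount" (4x4, takes a point from camera to tool coordinates, whose origin is the TCP and whose axes are the flange's). Camera axes: x right, y up, looking along -z (the intrinsics and any distortion apply to the point x, -y, -z); pixel columns grow to the right and rows downward; lengths in m; the calibration is good to about 2 mm. A picture is of the moment at which its call begins: read the wrist's pose just before it. camera_info takes no time and is no camera call.
- arm.hand_in(): hands the job in, once; it reports no verdict.
The state is a dict: "time": time; "joint_pos": joint angles; "qvel": joint speeds; "joint_efforts": joint torques, N m; "position": TCP position; "ee_rot": TCP orientation; "force": force on the tool from outside, world axes, zero at the start; "ft_torque": the same for the moment, N m; "width": opening from 0.0 (shut) to 1.0 (fully open).
Only numpy, scipy, OpenCV 4.12 (cv2) and the standard library are available. Lean on these libraries where they do the work, as an engineer would, in place of code of your own. Each camera call takes 0.05 s, during which the arm holds its last target. There are 200 camera calls.

## Working session

There is one attempt and no reset: what is moved stays moved. The work goes in short steps, Python scripts to look and compute and a tool call to move; the robot and the scene stay as the last step left them, time stands still between calls to the robot, and variables do not carry over. Pictures are saved under pics/ and viewed, about 8 in all and at most 12, crops included, and the job is handed in when it is done.

Besides the shell and the picture viewer there is one more tool, called after "Emit:" as a command line: name --pt "numbers of a row" for each row, then --argument value for the rest. arm_command: Moves the arm, as the interface text tells. Scaled input: -1 to 1 covers 0.3 m each way for a shift and pi rad each way for a turn. Its arguments: {"type":"object","properties":{"delta_pos":{"type":"array"},"yaw":{"type":"array"},"jaw":{"type":"array"},"force":{"type":"number"}},"required":["delta_pos","yaw","jaw"]}

```bash
mkdir -p pics; python3 - <<'E'
from bench import arm
import cv2,json
s=arm.sense();print(s, arm.grip_point_offset)
for n in("scene","side"):
    cv2.imwrite(f"pics/{n}0.png",arm.grab_frame(n))
for n in("scene","side","wrist"): print(n,arm.camera_info(n))
E
```

```text
{'time': 0.0, 'joint_pos': array([-9.06422108e-01,  3.85528347e-01,  6.66474849e-03, -5.31428206e-04,
       -1.19397811e+00, -2.58587605e-01]), 'qvel': array([ 1.77915035e-03,  6.72126150e-05,  3.93220454e-04, -1.48251027e-03,
        5.68331349e-04,  7.47088786e-04]), 'joint_efforts': array([-4.53357634e-04, -3.90662599e+01,  1.87403977e+01,  4.21992168e+00,
        1.09994930e-02, -2.03876466e-04]), 'position': array([ 0.24650484, -0.57369715,  0.22148704]), 'ee_rot': array([-2.01408001e-01,  9.79506871e-01,  1.02568271e-03, -2.34242053e-04]), 'force': array([ 0.31808061, -0.50643409, -0.49914482]), 'ft_torque': array([ 0.01496132, -0.05551311, -0.02502854]), 'width': 0.9998756280652975} 0.0187
scene {'fx': 373.4904470625433, 'fy': 373.4904470625433, 'cx': 319.9604009840426, 'cy': 202.75229088819222, 'dist': array([0.00310265, 0.        , 0.        , 0.        , 0.        ]), 'cam_to_world': array([[ 0.73112677, -0.40760586,  0.54709332,  1.0189075 ],
       [ 0.6818589 ,  0.4097104 , -0.60597511, -0.48549838],
       [ 0.02284918,  0.81608507,  0.57747993,  0.54280561],
       [ 
[... 338 characters left out ...]
, -0.64982518,  0.5911282 ,  0.73645895],
       [ 0.0186054 ,  0.66527175,  0.74636944,  0.97692544],
       [ 0.        ,  0.        ,  0.        ,  1.        ]])}
wrist {'fx': 285.4442967229186, 'fy': 285.4442967229186, 'cx': 319.251472323892, 'cy': 195.54181313228344, 'dist': array([0.01078348, 0.        , 0.        , 0.        , 0.        ]), 'mount': array([[-2.93222683e-04,  9.66392714e-01,  2.57070100e-01,
         7.04200297e-02],
       [ 9.99999863e-01,  1.72129408e-04,  4.93554239e-04,
        -2.93503045e-04],
       [ 4.32717896e-04,  2.57070209e-01, -9.66392633e-01,
        -1.63910757e-01],
       [ 0.00000000e+00,  0.00000000e+00,  0.00000000e+00,
         1.00000000e+00]])}
```

View pics/scene0.png

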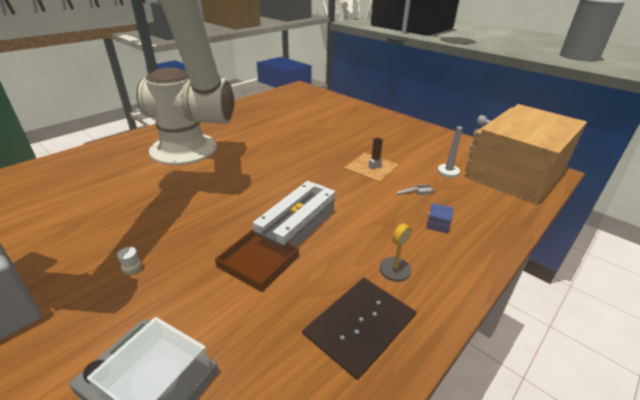

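View pics/side0.png

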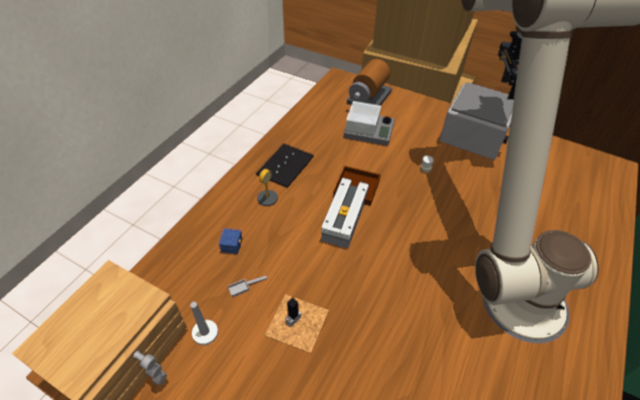

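The scene view shows the fixture near (295,213), the offcut at (297,208), the tray at (258,260), and the scraper on its mat at (376,155). In the side view the scraper is at (292,312), the fixture at (347,210) and the offcut at (344,211). The crops below should give finer pixels.

```bash
cat > h.py <<'E'
import numpy as np,cv2
from bench import arm
from scipy.spatial.transform import Rotation as R
def cam(n):
    c=arm.camera_info(n)
    K=np.array([[c['fx'],0,c['cx']],[0,c['fy'],c['cy']],[0,0,1.]])
    if n=='wrist':
        s=arm.sense();T=np.eye(4);T[:3,:3]=R.from_quat(s['ee_rot']).as_matrix();T[:3,3]=s['position'];T=T@c['mount']
    else: T=c['cam_to_world']
    return K,np.array(c['dist']),np.array(T)
def plane(C,px,z):
    K,d,T=C
    p=cv2.undistortPoints(np.array(px,float).reshape(-1,1,2),K,d).reshape(-1,2)
    r=np.c_[p[:,0],-p[:,1],-np.ones(len(p))]@T[:3,:3].T
    return T[:3,3]+r*((z-T[2,3])/r[:,2])[:,None]
def proj(C,P):
    K,d,T=C
    q=(np.array(P,float).reshape(-1,3)-T[:3,3])@T[:3,:3]
    q=q*[1,-1,-1]
    return cv2.projectPoints(q,np.zeros(3),np.zeros(3),K,d)[0].reshape(-1,2)
E
python3 - <<'E'
from h import *
a=cv2.imread('pics/side0.png');b=cv2.imread('pics/scene0.png')
f=lambda i,x,y:cv2.resize(i[y:y+75,x:x+100],(400,300),interpolation=cv2.INTER_CUBIC)
g=np.vstack([np.hstack([f(a,250,285),f(a,300,170)]),np.hstack([f(b,325,120),f(b,245,175)])])
cv2.imwrite('pics/crop.png',g)
S=cam('side');C=cam('scene')
print('mat side',plane(S,[(278,296),(328,305),(314,349),(267,338)],.004).round(3))
print('mat scene',plane(C,[(372,152),(398,165),(375,180),(346,167)],.004).round(3))
print('offcut',plane(S,[(344,211)],.06),plane(C,[(297,208)],.06))
print('loupe etc',plane(S,[(268,199),(231,241),(426,163),(248,285)],.01).round(3))
E
```

```text
mat side [[0.559 0.292 0.004]
 [0.437 0.253 0.004]
 [0.412 0.37  0.004]
 [0.522 0.4   0.004]]
mat scene [[0.437 0.394 0.004]
 [0.54  0.383 0.004]
 [0.542 0.266 0.004]
 [0.44  0.264 0.004]]
offcut [[0.52187373 0.00100154 0.06      ]] [[ 0.53940497 -0.02890345  0.06      ]]
loupe etc [[ 0.759  0.031  0.01 ]
 [ 0.762  0.213  0.01 ]
 [ 0.396 -0.359  0.01 ]
 [ 0.641  0.305  0.01 ]]
```

View pics/crop.png

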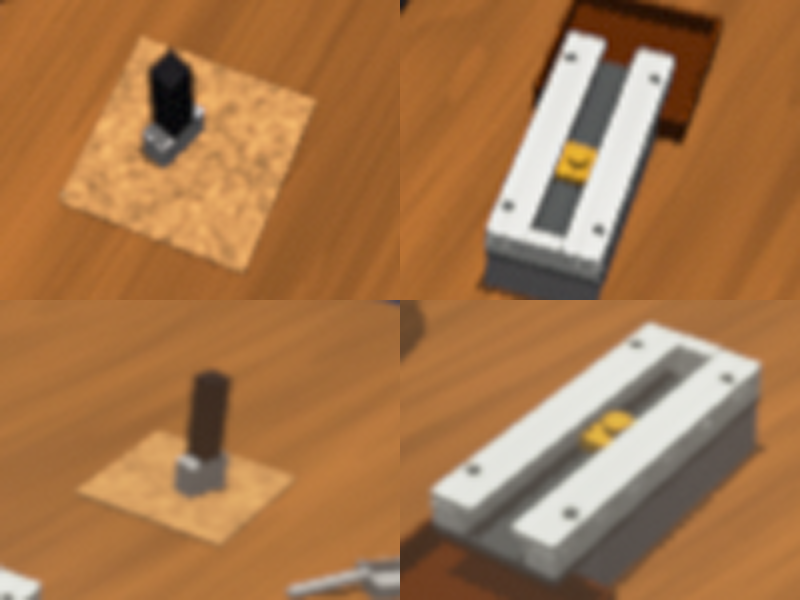

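```bash
python3 - <<'E'
from h import *
from scipy.optimize import least_squares
S=cam('side');C=cam('scene')
u=lambda p,o:np.array(o)+(np.array(p,float)+.5)/4-.5
L=np.array([[.1,.04],[.1,-.04],[-.1,-.04],[-.1,.04]])
ps=u([(172,30),(275,55),(200,268),(87,235)],(300,170))
pc=u([(150,250),(32,190),(250,22),(360,65)],(245,175))
def w(p,L):
    c,s=np.cos(p[3]),np.sin(p[3]);return np.c_[L@np.array([[c,s],[-s,c]])+p[:2],np.full(len(L),p[2])]
r=least_squares(lambda p:np.r_[(proj(S,w(p,L))-ps).ravel(),(proj(C,w(p,L))-pc).ravel()],[.53,0,.1,-1.5])
print('fix top',r.x,r.fun.round(1))
M=L*[.6,1.5]
ms=u([(140,37),(315,100),(243,270),(62,200)],(250,285)); mc=u([(157,130),(293,178),(220,243),(78,190)],(325,120))
print(plane(S,ms,.004).round(3),plane(C,mc,.004).round(3))
zt=r.x[2];p=r.x
# offcut stub top ~ z top-62+40+18
for cm,q in((S,u([(176,160)],(300,170))),(C,u([(215,122)],(245,175)))):
    P=plane(cm,q,zt-.004-.004)[0];d=P[:2]-p[:2];c,s=np.cos(p[3]),np.sin(p[3]);print('off',P,'local',c*d[0]+s*d[1],-s*d[0]+c*d[1])
print('grip top',plane(S,u([(172,62)],(250,285)),.094),plane(C,u([(211,78)],(325,120)),.094))
print('foot bottom corners',plane(S,u([(145,148),(163,166),(204,125)],(250,285)),.004).round(3))
print('foot bottom corners',plane(C,u([(177,488),(190,496),(225,487)],(325,-180)),.004).round(3))
E
```

```text
fix top [ 0.52850001 -0.02228583  0.05780527 -1.39512632] [-0.6  1.2 -0.4  1.4 -0.2 -1.2 -0.4 -0.7  0.3 -0.8 -0.8  0.  -0.6  0.4
 -0.2 -0.1]
[[0.548 0.279 0.004]
 [0.43  0.264 0.004]
 [0.416 0.38  0.004]
 [0.531 0.395 0.004]] [[0.42  0.375 0.004]
 [0.537 0.387 0.004]
 [0.552 0.273 0.004]
 [0.436 0.26  0.004]]
off [ 0.52849684 -0.01125896  0.04980527] local -0.010857719467685706 0.0019240216732709556
off [ 0.52356604 -0.00939829  0.04980527] local -0.013551496099754047 -0.0026057001491288385
grip top [[0.49275627 0.32599443 0.094     ]] [[0.49871645 0.31990428 0.094     ]]
foot bottom corners [[0.505 0.342 0.004]
 [0.49  0.347 0.004]
 [0.482 0.312 0.004]]
foot bottom corners [[-8.13500e+01  1.09314e+02  4.00000e-03]
 [-4.26780e+01  5.86710e+01  4.00000e-03]
 [-1.07034e+02  1.51592e+02  4.00000e-03]]
```

```bash
cat >> h.py <<'E'
def plan(*wps, start=None):
    """each wp: x,y,z,tool-x angle deg (tool down); prints normalised delta from the previous"""
    s=arm.sense();p=s['position'];M=R.from_quat(s['ee_rot']).as_matrix()
    print('t',round(s['time'],2),'pos',p.round(4),'ang',np.degrees(np.arctan2(M[1,0],M[0,0])).round(2),'F',s['force'].round(1),'w',round(s['width'],3))
    for x,y,z,a in wps:
        d=M.T@(np.array([x,y,z])-p)/.3
        a0=np.degrees(np.arctan2(M[1,0],M[0,0]))
        print('d',d.round(4),'yaw',round(-((a-a0+180)%360-180)/180,4))
        p=np.array([x,y,z]);c,t=np.cos(np.radians(a)),np.sin(np.radians(a));M=np.array([[c,t,0],[t,-c,0],[0,0,-1.]])
E
python3 -c "
from h import *
plan((.36,-.29,.25,-103),(.43,0,.25,-50),(.46,.28,.25,-13))"
```

```text
t 0.1 pos [ 0.2465 -0.5737  0.2216] ang -156.76 F [ 0.3 -0.   0.7] w 1.001
d [-0.7207  0.72   -0.0934] yaw -0.2986
d [-0.9944 -0.0099  0.    ] yaw -0.2944
d [-0.6507 -0.6765  0.    ] yaw -0.2056
```

Emit:
arm_command --pt "-0.72 0.72 -0.09" --pt "-0.72 0.72 -0.09" --pt "-0.72 0.72 -0.09" --pt "-0.72 0.72 -0.09" --pt "-0.72 0.72 -0.09" --pt "-0.72 0.72 -0.09" --pt "-0.72 0.72 -0.09" --pt "-0.72 0.72 -0.09" --yaw '[-0.3,-0.3,-0.3,-0.3,-0.3,-0.3,-0.3,-0.3]' --jaw '[-1,-1,-1,-1,-1,-1,-1,-1]'

```text
time: 0.77
position: [0.3605, -0.2866, 0.2494]
ee_rot: [-0.628, 0.779, 0.001, 0.001]
force: [0.2, 1.1, -0.7]
width: 1.001
```

Emit:
arm_command --pt "-0.99 0 0" --pt "-0.99 0 0" --pt "-0.99 0 0" --pt "-0.99 0 0" --pt "-0.99 0 0" --pt "-0.99 0 0" --pt "-0.99 0 0" --pt "-0.99 0 0" --yaw '[-0.29,-0.29,-0.29,-0.29,-0.29,-0.29,-0.29,-0.29]' --jaw '[-1,-1,-1,-1,-1,-1,-1,-1]'

```text
time: 1.43
position: [0.4245, 0.008, 0.2501]
ee_rot: [0.908, -0.418, -0.0, -0.002]
force: [-0.2, 0.1, -0.2]
width: 0.999
```

```bash
python3 - <<'E'
from h import *
plan((.46,.28,.25,-13))
c=cam('wrist');np.savez('w1.npz',K=c[0],d=c[1],T=c[2])
cv2.imwrite('pics/w1.png',arm.grab_frame('wrist'))
E
```

```text
t 1.43 pos [0.4245 0.008  0.2501] ang -49.44 F [-0.2  0.1 -0.2] w 0.999
d [-0.6118 -0.6795  0.0035] yaw -0.2025
```

View pics/w1.png

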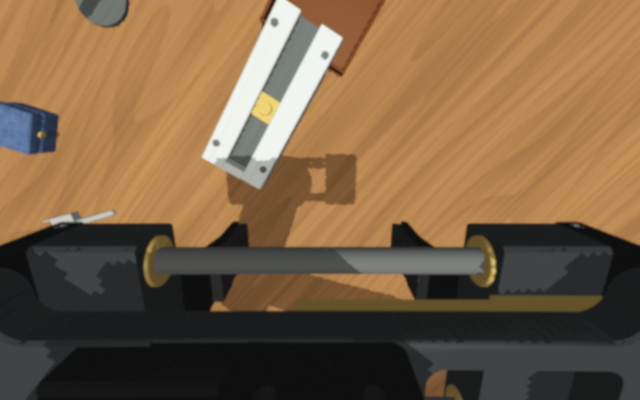

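The wrist view shows the fixture with its closed end at (203,157)–(261,188), its mouth corner at (342,38), and the offcut stub at (265,107). I'll move on to the scraper and fit these afterwards.

Emit:
arm_command --pt "-0.61 -0.68 0" --pt "-0.61 -0.68 0" --pt "-0.61 -0.68 0" --pt "-0.61 -0.68 0" --pt "-0.61 -0.68 0" --pt "-0.61 -0.68 0" --pt "-0.61 -0.68 0" --pt "-0.61 -0.68 0" --yaw '[-0.2,-0.2,-0.2,-0.2,-0.2,-0.2,-0.2,-0.2]' --jaw '[-1,-1,-1,-1,-1,-1,-1,-1]'

```text
time: 2.15
position: [0.4612, 0.2829, 0.2494]
ee_rot: [0.993, -0.116, -0.0, -0.001]
force: [0.5, -1.3, 0.2]
width: 1.001
```

```bash
python3 - <<'E'
from h import *
plan((.42,.323,.25,-13))
z=np.load('w1.npz');W=(z['K'],z['d'],z['T'])
P=plane(W,[(342,38),(261,188),(203,157)],.062);print(P.round(4))
ax=P[0]-P[1];a=np.arctan2(ax[1],ax[0]);print('len',np.linalg.norm(ax),'yaw',np.degrees(a))
e=np.array([np.cos(a),np.sin(a)]);n=np.array([-e[1],e[0]])
c=(P[1]+P[2])[:2]/2+.1*e;print('centre',c)
o=plane(W,[(265,107)],.058)[0][:2]-c;print('off',o@e,o@n)
c=cam('wrist');np.savez('w2.npz',K=c[0],d=c[1],T=c[2])
cv2.imwrite('pics/w2.png',arm.grab_frame('wrist'))
print(proj(c,[(.495,.323,.004),(.495,.323,.094)]))
E
```

```text
t 2.15 pos [0.4612 0.2829 0.2494] ang -13.33 F [ 0.5 -1.3  0.2] w 1.001
d [-0.1645 -0.0983 -0.0017] yaw -0.0018
[[ 0.5077 -0.1279  0.062 ]
 [ 0.4719  0.0665  0.062 ]
 [ 0.55    0.0818  0.062 ]]
len 0.1976156512219989 yaw -79.54493681699955
centre [ 0.52905223 -0.02422123]
off -0.009991029459499045 0.001480154839183235
[[286.53614359 153.2929772 ]
 [277.46444331 162.37798607]]
```

View pics/w2.png

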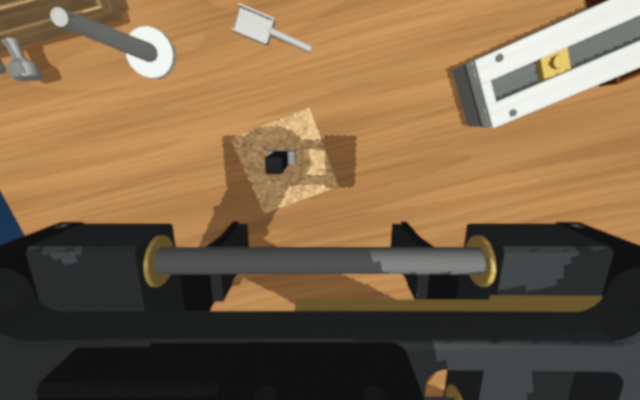

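The wrist view shows the scraper at (277,161), which matches the prediction. The scoop is at (270,30) and well clear. I'll take one enlarged crop to get the scraper's heading.

```bash
python3 -c "
import cv2
i=cv2.imread('pics/w2.png')[135:185,250:320]
i=cv2.convertScaleAbs(i,alpha=1.6,beta=20)
cv2.imwrite('pics/w2c.png',cv2.resize(i,(700,500),interpolation=cv2.INTER_CUBIC))"
```

```text
(no output)
```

View pics/w2c.png

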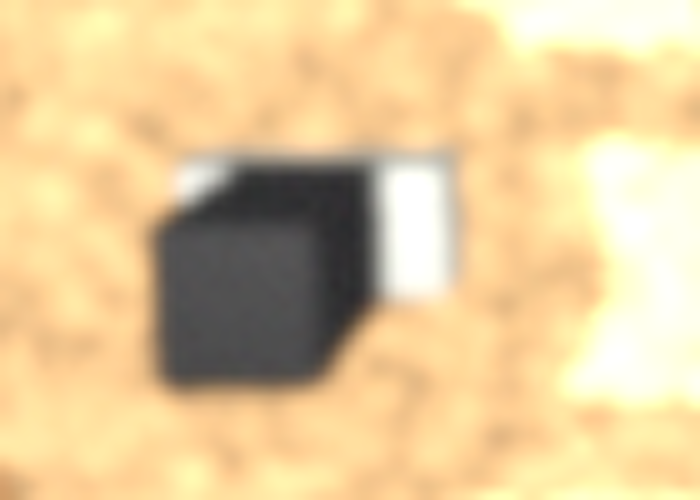

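The crop shows the grip top with corners at (158,226), (322,217), (318,384) and (162,388), and the foot's top edge running from (180,158) to (455,152). The scraper is therefore almost square to the tool, with its long side along the jaw axis.

```bash
python3 - <<'E'
from h import *
z=np.load('w2.npz');W=(z['K'],z['d'],z['T'])
u=lambda p:np.array([250,135])+(np.array(p,float)+.5)/10-.5
P=plane(W,u([(156,224),(322,215),(319,386),(159,390)]),.094);print(P.round(4),P.mean(0))
f=lambda v:np.degrees(np.arctan2(v[1],v[0]))
for a,b in((0,1),(3,2),(0,3),(1,2)):print(np.linalg.norm(P[b]-P[a]).round(4),f(P[b]-P[a]))
Q=plane(W,u([(180,156),(455,150)]),.030);print(Q,f(Q[1]-Q[0]),np.linalg.norm(Q[1]-Q[0]))
Q=plane(W,u([(455,150),(455,298)]),.030);print(Q,f(Q[1]-Q[0]),np.linalg.norm(Q[1]-Q[0]))
E
```

```text
[[0.504  0.3348 0.094 ]
 [0.5007 0.3164 0.094 ]
 [0.4821 0.3219 0.094 ]
 [0.4859 0.3397 0.094 ]] [0.49319561 0.32818706 0.094     ]
0.0186 -100.21253741087556
0.0182 -101.85591105774324
0.0188 164.88195199882955
0.0194 163.70093981550605
[[0.5070055  0.34291638 0.03      ]
 [0.499337   0.30704897 0.03      ]] -102.06822599656498 0.036678015226426455
[[0.499337   0.30704897 0.03      ]
 [0.48015616 0.31204745 0.03      ]] 165.39372768700596 0.019821433412943235
```

```bash
python3 -c "
from h import *
plan((.4934,.328,.13,-12.5),(.4934,.328,.047,-12.5))"
```

```text
t 2.2 pos [0.4605 0.2806 0.2494] ang -13.4 F [-0.1 -0.4 -1.1] w 1.001
d [ 0.0705 -0.1787  0.3983] yaw -0.005
d [0.     0.     0.2767] yaw -0.0
```

Emit:
arm_command --pt "0.0705 -0.1787 0.4" --pt "0.0705 -0.1787 0.4" --pt "0.0705 -0.1787 0.4" --pt "0.0705 -0.1787 0.4" --pt "0.0705 -0.1787 0.4" --pt "0.0705 -0.1787 0.5" --pt "0.0705 -0.1787 0.6" --pt "0.0705 -0.1787 0.6" --yaw '[-0.005,-0.005,-0.005,-0.005,-0.005,-0.005,-0.005,-0.005]' --jaw '[-1,-1,-1,-1,-1,-1,-1,-1]'

```text
time: 2.87
position: [0.491, 0.3248, 0.0668]
ee_rot: [0.994, -0.11, -0.003, 0.002]
force: [-1.3, -0.2, -0.6]
width: 0.998
```

```bash
python3 -c "
from h import *
plan((.4934,.328,.047,-12.5))"
```

```text
t 2.87 pos [0.491  0.3248 0.0668] ang -12.65 F [-1.3 -0.2 -0.6] w 0.998
d [ 0.0058 -0.0124  0.0658] yaw -0.0008
```

Emit:
arm_command --pt "0.006 -0.0124 0.066" --pt "0.006 -0.0124 0.066" --pt "0.006 -0.0124 0.066" --pt "0.006 -0.0124 0.066" --pt "0.006 -0.0124 0.066" --pt "0.006 -0.0124 0.066" --pt "0.006 -0.0124 0.066" --pt "0.006 -0.0124 0.066" --yaw '[0,0,0,0,0,0,0,0]' --jaw '[-1,-1,-1,0,0.3,0.5,0.7,1]' --force 30

```text
time: 3.53
position: [0.4936, 0.3282, 0.0476]
ee_rot: [0.994, -0.11, -0.003, 0.002]
force: [-0.6, 0.0, -0.5]
width: 0.706
```

Emit:
arm_command --pt "0 0 0" --pt "0 0 0" --pt "0 0 0" --pt "0 0 0" --pt "0 0 0" --pt "0 0 0" --pt "0 0 0" --pt "0 0 0" --yaw '[0,0,0,0,0,0,0,0]' --jaw '[1,1,1,1,1,1,1,1]' --force 30

```text
time: 4.2
position: [0.4936, 0.3283, 0.0475]
ee_rot: [0.994, -0.11, -0.003, 0.002]
force: [0.4, 0.1, -1.1]
width: 0.23
```

```bash
python3 - <<'E'
from h import *
# slot approach: local x -0.060 ; centre (.529,-.0235), yaw -79.7
a=np.radians(-79.7);e=np.array([np.cos(a),np.sin(a)]);c=np.array([.529,-.0235])
print('entry',c-.060*e,'end',c+.13*e)
plan((.4934,.328,.2,-12.5),(*(c+np.array([0,.16])),.2,-12.5),(*(c-.06*e),.2,10.3))
E
```

```text
entry [0.51827187 0.0355331 ] end [ 0.55224429 -0.15140505]
t 4.2 pos [0.4936 0.3283 0.0475] ang -12.64 F [ 0.4  0.1 -1.1] w 0.23
d [-0.0034  0.0031 -0.5082] yaw -0.0008
d [0.254  0.5975 0.    ] yaw -0.0
d [0.0379 0.3363 0.    ] yaw -0.1267
```

Emit:
arm_command --pt "0 0 -0.12" --pt "0 0 -0.25" --pt "0 0 -0.38" --pt "0 0 -0.5" --pt "0.05 0.12 -0.5" --pt "0.1 0.24 -0.5" --pt "0.15 0.36 -0.5" --pt "0.2 0.48 -0.5" --yaw '[0,0,0,0,0,0,0,0]' --jaw '[1,1,1,1,1,1,1,1]' --force 45

```text
time: 4.87
position: [0.5209, 0.1734, 0.1975]
ee_rot: [0.994, -0.11, -0.004, 0.002]
force: [1.1, -0.7, -2.2]
width: 0.229
```

```bash
python3 - <<'E'
from h import *
plan((.5183,.0355,.2,10.3))
E
```

```text
t 4.87 pos [0.5209 0.1734 0.1975] ang -12.6 F [ 1.1 -0.7 -2.2] w 0.229
d [ 0.0919  0.4506 -0.0069] yaw -0.1272
```

Emit:
arm_command --pt "0.092 0.45 0" --pt "0.092 0.45 0" --pt "0.092 0.45 0" --pt "0.092 0.45 0" --pt "0.092 0.45 0" --pt "0.092 0.45 0" --pt "0.092 0.45 0" --pt "0.092 0.45 0" --yaw '[-0.127,-0.127,-0.127,-0.127,-0.127,-0.127,-0.127,-0.127]' --jaw '[1,1,1,1,1,1,1,1]'

```text
time: 5.53
position: [0.5184, 0.0365, 0.1977]
ee_rot: [0.996, 0.09, -0.004, 0.001]
force: [1.1, -0.4, -1.7]
width: 0.227
```

```bash
python3 - <<'E'
from h import *
plan((.5183,.0355,.12,10.3))
E
```

```text
t 5.53 pos [0.5184 0.0365 0.1977] ang 10.31 F [ 1.1 -0.4 -1.7] w 0.227
d [0.0012 0.0029 0.2591] yaw 0.0001
```

Emit:
arm_command --pt "0.001 0.003 0.07" --pt "0.001 0.003 0.14" --pt "0.001 0.003 0.21" --pt "0.001 0.003 0.28" --pt "0.001 0.003 0.285" --pt "0.001 0.003 0.285" --pt "0.001 0.003 0.285" --pt "0.001 0.003 0.285" --yaw '[0,0,0,0,0,0,0,0]' --jaw '[1,1,1,1,1,1,1,1]'

```text
time: 6.2
position: [0.5194, 0.0362, 0.1138]
ee_rot: [0.996, 0.09, -0.002, 0.001]
force: [0.1, 0.3, -0.8]
width: 0.228
```

```bash
python3 - <<'E'
from h import *
plan((.5183,.0355,.085,10.3))
a=np.radians(-79.7);e=np.array([np.cos(a),np.sin(a)]);n=np.array([-e[1],e[0]]);c=np.array([.529,-.0235])
s=arm.sense()['position'][:2]-c;print('local',s@e,s@n)
out=[]
for nm in('side','scene'):
    C=cam(nm);i=arm.grab_frame(nm);x,y=proj(C,[(.52,.0,.07)])[0].astype(int)
    x-=40;y-=50;print(nm,x,y)
    out.append(cv2.resize(i[y:y+100,x:x+80],(400,500),interpolation=cv2.INTER_CUBIC))
cv2.imwrite('pics/slot.png',np.hstack(out))
E
```

```text
t 6.2 pos [0.5194 0.0362 0.1138] ang 10.37 F [ 0.1  0.3 -0.8] w 0.228
d [-0.0037  0.0015  0.0959] yaw 0.0004
local -0.06043773574749239 0.0012681497331848135
side 304 158
scene 260 145
```

View pics/slot.png

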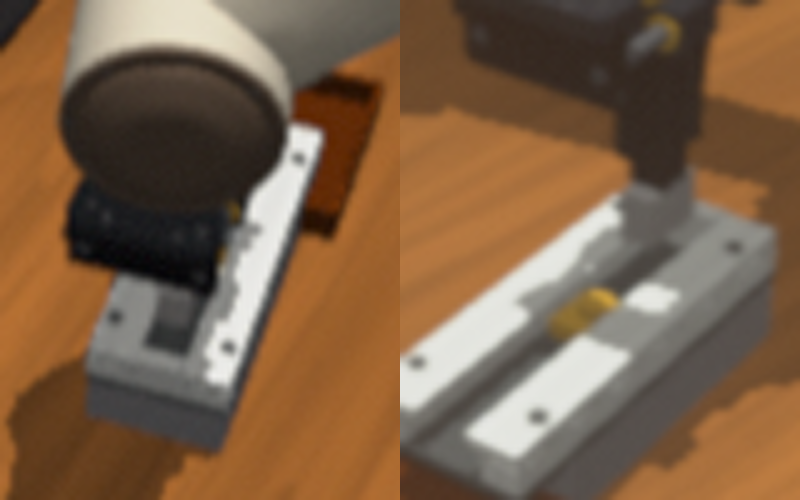

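The foot hovers over the slot behind the offcut, with its lower edge around (660,240) in the right half of the picture. I'll lower it in stages and check the force.

Emit:
arm_command --pt "-0.003 0.0015 0.01" --pt "-0.003 0.0015 0.02" --pt "-0.003 0.0015 0.03" --pt "-0.003 0.0015 0.038" --pt "-0.003 0.0015 0.046" --pt "-0.003 0.0015 0.054" --pt "-0.003 0.0015 0.054" --pt "-0.003 0.0015 0.054" --yaw '[0,0,0,0,0,0,0,0]' --jaw '[1,1,1,1,1,1,1,1]'

```text
time: 6.97
position: [0.5181, 0.0352, 0.0972]
ee_rot: [0.996, 0.09, -0.003, 0.001]
force: [-0.1, -0.0, -1.8]
width: 0.223
```

```bash
cat >> h.py <<'E'
a=np.radians(-79.7);e=np.array([np.cos(a),np.sin(a)]);n=np.array([-e[1],e[0]]);c=np.array([.529,-.0235])
def loc(*xs,z=.0855,y=0):
    s=arm.sense();d=s['position'][:2]-c;print('local',(d@e).round(4),(d@n).round(4),s['ft_torque'].round(2))
    plan(*[(*(c+x*e+y*n),z,10.3) for x in xs])
E
python3 -c "
from h import *
loc(-.060,-.03,.0,.05)"
```

```text
local -0.0597 -0.0002 [-0.08  0.09  0.01]
t 6.97 pos [0.5181 0.0352 0.0972] ang 10.33 F [-0.1 -0.  -1.8] w 0.223
d [ 0.0009 -0.0011  0.0389] yaw 0.0002
d [-0.   0.1  0. ] yaw -0.0
d [0.  0.1 0. ] yaw -0.0
d [-0.      0.1667  0.    ] yaw -0.0
```

Emit:
arm_command --pt "0 0 0.008" --pt "0 0 0.016" --pt "0 0 0.024" --pt "0 0 0.03" --pt "0 0 0.035" --pt "0 0 0.038" --pt "0 0 0.038" --pt "0 0 0.038" --yaw '[0,0,0,0,0,0,0,0]' --jaw '[1,1,1,1,1,1,1,1]'

```text
time: 7.63
position: [0.5181, 0.0352, 0.0857]
ee_rot: [0.996, 0.09, -0.003, 0.001]
force: [-0.2, 0.7, -1.3]
width: 0.229
```

```bash
python3 -c "
from h import *
loc(-.060,-.02,.09)"
```

```text
local -0.0597 -0.0002 [-0.07  0.13  0.01]
t 7.63 pos [0.5181 0.0352 0.0857] ang 10.33 F [-0.2  0.7 -1.3] w 0.229
d [ 0.0008 -0.0011  0.0008] yaw 0.0002
d [0.     0.1333 0.    ] yaw -0.0
d [-0.      0.3667  0.    ] yaw -0.0
```

Emit:
arm_command --pt "0 0.025 0" --pt "0 0.05 0" --pt "0 0.075 0" --pt "0 0.1 0" --pt "0 0.125 0" --pt "0 0.15 0" --pt "0 0.175 0" --pt "0 0.2 0" --yaw '[0,0,0,0,0,0,0,0]' --jaw '[1,1,1,1,1,1,1,1]'

```text
time: 8.3
position: [0.529, -0.0247, 0.0859]
ee_rot: [0.996, 0.09, -0.003, 0.001]
force: [-0.0, 1.6, -1.2]
width: 0.228
```

```bash
python3 -c "
from h import *
loc(.06,.09)"
```

```text
local 0.0012 -0.0002 [0.35 0.19 0.03]
t 8.3 pos [ 0.529  -0.0247  0.0859] ang 10.32 F [-0.   1.6 -1.2] w 0.228
d [0.0005 0.1961 0.0015] yaw 0.0001
d [0.  0.1 0. ] yaw -0.0
```

Contact force is 1.6 N, so the foot is pushing the offcut. I'll continue.

Emit:
arm_command --pt "0 0.025 0" --pt "0 0.05 0" --pt "0 0.075 0" --pt "0 0.1 0" --pt "0 0.125 0" --pt "0 0.15 0" --pt "0 0.175 0" --pt "0 0.196 0" --yaw '[0,0,0,0,0,0,0,0]' --jaw '[1,1,1,1,1,1,1,1]'

```text
time: 8.97
position: [0.5396, -0.0834, 0.0859]
ee_rot: [0.996, 0.09, -0.003, 0.001]
force: [0.3, 0.5, -1.4]
width: 0.227
```

Emit:
arm_command --pt "0 0.018 0" --pt "0 0.036 0" --pt "0 0.054 0" --pt "0 0.072 0" --pt "0 0.09 0" --pt "0 0.1 0" --pt "0 0.1 0" --pt "0 0.1 0" --yaw '[0,0,0,0,0,0,0,0]' --jaw '[1,1,1,1,1,1,1,1]'

```text
time: 9.63
position: [0.5449, -0.113, 0.0858]
ee_rot: [0.996, 0.09, -0.003, 0.001]
force: [-0.4, -0.3, -2.1]
width: 0.228
```

```bash
python3 - <<'E'
from h import *
loc(.09)
out=[]
for nm in('side','scene'):
    C=cam(nm);i=arm.grab_frame(nm);x,y=proj(C,[(.55,-.16,.03)])[0].astype(int)
    x-=40;y-=50;print(nm,x,y)
    out.append(cv2.resize(i[y:y+100,x:x+80],(400,500),interpolation=cv2.INTER_CUBIC))
cv2.imwrite('pics/drop.png',np.hstack(out))
E
```

```text
local 0.0909 -0.0003 [-0.08  0.11 -0.  ]
t 9.63 pos [ 0.5449 -0.113   0.0858] ang 10.29 F [-0.4 -0.3 -2.1] w 0.228
d [ 0.0012 -0.0031  0.0011] yaw -0.0001
side 318 129
scene 213 199
```

View pics/drop.png

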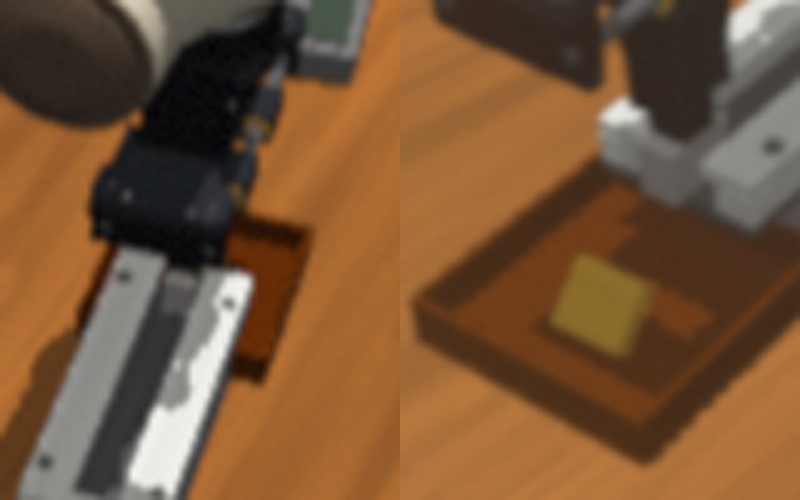

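The offcut lies in the tray at about (600,305) in the right half, and the slot is empty. Next I'll lift the scraper out and take it back to the mat.

Emit:
arm_command --pt "0 0 -0.05" --pt "0 0 -0.15" --pt "0 0 -0.25" --pt "0 0 -0.35" --pt "0 0 -0.38" --pt "0 0 -0.38" --pt "0 0 -0.38" --pt "0 0 -0.38" --yaw '[0,0,0,0,0,0,0,0]' --jaw '[1,1,1,1,1,1,1,1]'

```text
time: 10.4
position: [0.5441, -0.1122, 0.1977]
ee_rot: [0.996, 0.09, -0.005, 0.0]
force: [-0.3, -0.4, -2.2]
width: 0.227
```

```bash
python3 -c "
from h import *
plan((.52,.11,.2,-1),(.4934,.328,.19,-12.5))"
```

```text
t 10.4 pos [ 0.5441 -0.1122  0.1977] ang 10.3 F [-0.3 -0.4 -2.2] w 0.227
d [ 0.0533 -0.7433 -0.008 ] yaw 0.0628
d [-0.1013 -0.725   0.0333] yaw 0.0639
```

Emit:
arm_command --pt "0.053 -0.743 0" --pt "0.053 -0.743 0" --pt "0.053 -0.743 0" --pt "0.053 -0.743 0" --pt "0.053 -0.743 0" --pt "0.053 -0.743 0" --pt "0.053 -0.743 0" --pt "0.053 -0.743 0" --yaw '[0.063,0.063,0.063,0.063,0.063,0.063,0.063,0.063]' --jaw '[1,1,1,1,1,1,1,1]'

```text
time: 11.07
position: [0.5187, 0.1107, 0.1955]
ee_rot: [1.0, -0.008, -0.007, 0.002]
force: [0.1, -0.5, -1.6]
width: 0.23
```

Emit:
arm_command --pt "-0.1 -0.725 0.03" --pt "-0.1 -0.725 0.03" --pt "-0.1 -0.725 0.03" --pt "-0.1 -0.725 0.03" --pt "-0.1 -0.725 0.03" --pt "-0.1 -0.725 0.03" --pt "-0.1 -0.725 0.03" --pt "-0.1 -0.725 0.03" --yaw '[0.064,0.064,0.064,0.064,0.064,0.064,0.064,0.064]' --jaw '[1,1,1,1,1,1,1,1]'

```text
time: 11.73
position: [0.4917, 0.3278, 0.1845]
ee_rot: [0.994, -0.108, -0.008, 0.004]
force: [-0.9, 0.6, -2.3]
width: 0.23
```

```bash
python3 -c "
from h import *
plan((.489,.327,.055,-12.5))"
```

```text
t 11.73 pos [0.4917 0.3278 0.1845] ang -12.42 F [-0.9  0.6 -2.3] w 0.23
d [-2.000e-03  4.000e-04  4.318e-01] yaw 0.0004
```

Emit:
arm_command --pt "-0.002 0 0.1" --pt "-0.002 0 0.2" --pt "-0.002 0 0.3" --pt "-0.002 0 0.37" --pt "-0.002 0 0.42" --pt "-0.002 0 0.435" --pt "-0.002 0 0.435" --pt "-0.002 0 0.435" --yaw '[0,0,0,0,0,0,0,0]' --jaw '[1,1,1,1,1,1,1,1]'

```text
time: 12.4
position: [0.4899, 0.3263, 0.0548]
ee_rot: [0.994, -0.109, -0.007, 0.004]
force: [1.0, 0.1, -1.4]
width: 0.227
```

```bash
python3 -c "
from h import *
plan((.489,.327,.0475,-12.5))"
```

```text
t 12.4 pos [0.4899 0.3263 0.0548] ang -12.49 F [ 1.   0.1 -1.4] w 0.227
d [-0.0031 -0.0018  0.0244] yaw 0.0
```

Emit:
arm_command --pt "0 0 0.006" --pt "0 0 0.012" --pt "0 0 0.016" --pt "0 0 0.02" --pt "0 0 0.023" --pt "0 0 0.025" --pt "0 0 0.026" --pt "0 0 0.026" --yaw '[0,0,0,0,0,0,0,0]' --jaw '[1,1,1,1,1,1,1,1]'

```text
time: 13.07
position: [0.4898, 0.3264, 0.0476]
ee_rot: [0.994, -0.109, -0.007, 0.004]
force: [-1.0, -1.2, 2.7]
width: 0.226
```

```bash
python3 -c "
from h import *
plan((.489,.327,.0475,-12.5))"
```

```text
t 13.07 pos [0.4898 0.3264 0.0476] ang -12.47 F [-1.  -1.2  2.7] w 0.226
d [-0.003  -0.0015  0.0003] yaw 0.0002
```

The vertical force rose from −1.4 to +2.7 N, so the foot is resting on the mat. I'll release it.

Emit:
arm_command --pt "0 0 0" --pt "0 0 0" --pt "0 0 0" --pt "0 0 0" --pt "0 0 0" --pt "0 0 0" --pt "0 0 0" --pt "0 0 0" --yaw '[0,0,0,0,0,0,0,0]' --jaw '[0.4,0.3,0.2,0,-0.2,-0.4,-0.4,-0.4]'

```text
time: 13.73
position: [0.4898, 0.3264, 0.0475]
ee_rot: [0.994, -0.109, -0.007, 0.004]
force: [0.2, -0.2, 0.1]
width: 0.665
```

Emit:
arm_command --pt "0 0 0" --pt "0 0 -0.05" --pt "0 0 -0.15" --pt "0 0 -0.25" --pt "0 0 -0.35" --pt "0 0 -0.45" --pt "0 0 -0.55" --pt "0 0 -0.6" --yaw '[0,0,0,0,0,0,0,0]' --jaw '[-0.4,-0.4,-0.4,-0.4,-0.4,-0.4,-0.4,-0.4]'

```text
time: 14.4
position: [0.4938, 0.3283, 0.2321]
ee_rot: [0.994, -0.108, -0.005, 0.001]
force: [-0.2, 0.6, 0.5]
width: 0.698
```

Emit:
arm_command --pt "-0.1 0 -0.1" --pt "-0.2 0 -0.1" --pt "-0.2 0 -0.1" --pt "-0.2 0 -0.1" --pt "-0.2 0 -0.1" --pt "-0.2 0 -0.1" --pt "-0.2 0 -0.1" --pt "-0.2 0 -0.1" --yaw '[0,0,0,0,0,0,0,0]' --jaw '[-0.4,-0.4,-0.4,-0.4,-0.4,-0.4,-0.4,-0.4]'

```text
time: 15.07
position: [0.436, 0.3409, 0.2618]
ee_rot: [0.994, -0.109, -0.005, 0.002]
force: [-0.0, 0.0, 1.3]
width: 0.702
```

```bash
python3 - <<'E'
from h import *
plan()
a=arm.grab_frame('scene')[110:310,200:480];b=arm.grab_frame('wrist')[0:220,200:450]
cv2.imwrite('pics/end.png',np.hstack([cv2.resize(a,(420,300),interpolation=cv2.INTER_CUBIC),cv2.resize(b,(341,300),interpolation=cv2.INTER_CUBIC)]))
E
```

```text
t 15.07 pos [0.436  0.3409 0.2618] ang -12.49 F [-0.   0.   1.3] w 0.702
```

View pics/end.png

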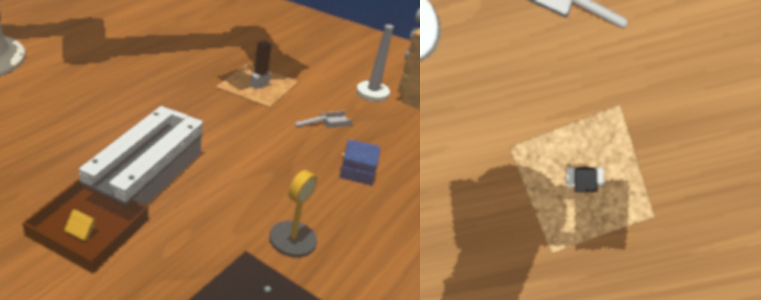

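The scraper stands upright on its mat at (261,62) in the left half and (585,180) in the right. The offcut is in the tray at (80,225), and the loupe, scoop and ring box look unmoved. I'll hand the job in.

```bash
python3 -c "
from bench import arm
print(arm.hand_in())"
```

```text
the job is handed in; nothing more can be done
None
```

The job is handed in, at about 15 s on the robot's clock. I lowered the scraper's foot into the slot behind the offcut and pushed it out of the mouth into the sorting tray. I then stood the scraper back on its mat within about 4 mm of where it started.

- **Last pictures:** The offcut lies in the tray and the slot is empty. The scraper is upright on the mat, with the open gripper well clear above it. The loupe, scoop and ring box looked unmoved. The gem jar was outside the final crop, but no commanded move took the tool low near it.
- **Forces:** The highest wrist reading I saw was about 3 N. I only read it at the end of each move, so brief peaks in between were not seen.
- **Disagreements:** The first two-camera fit put the fixture top at 58 mm instead of the nominal 62 mm. I used 62 mm, and the foot entered the slot with no contact force. The tool also tilted by up to about 1° on the way back, but the scraper still set down cleanly.

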